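# Shift the full tube carrier round the transfer tray to its sprung stop

### The arm

A 7-joint arm with a two-finger parallel gripper is mounted at the origin on a cart in front of the work surface, level with it; the furniture and walls round the work are solid. World frame = base frame: x ahead of the robot, y to its left, z up, the work surface at z = 0. Lengths are in mm, angles in rad, forces in N, time in s.
With the tool pointing down it reaches from about 400 to 900 mm from the base axis. Payload 5.6 kg.
Tool frame: the origin (TCP) lies on the centre line of the jaws, within the pads' length; the fingertips stand arm.nose_length ahead of it and the grasp point (between the pads) lies 11 mm behind it (arm.nose_length is the distance from the TCP to the fingertips, in mm); z points along the fingers, y is the line along which they close (so a half turn about z gives the same grasp; the last joint's range is limited). The gripper opens to 92 mm and grips with 3 to 60 N. Pads are 20 mm wide; open, the fingers measure 128 mm over their backs; the gripper's body (75 mm by 189 mm) begins 69 mm behind the grasp point.
Start: joints at [-1.186, 0.468, -0.012, 1.603, 0.006, 1.071, -0.056], TCP at [269.705, 591.412, 222.592] pointing down, gripper open.
Joint ranges: [-2.53, 2.53], [-0.31, 2.02], [-1.57, 1.55], [0.28, 2.44], [-1.29, 4.43], [0.15, 1.84], [-2.92, 2.92]. Speed limits (rad/s): [2.57, 2.57, 3.14, 3.14, 3.14, 3.14, 3.14].

### API

Orientations are given as a rotation vector (axis times angle).
In Python, from bench import arm gives the robot as it stands.
- The arm moves only by the tool arm_command, never from a script. Its arguments are lists of equal length, an entry for each row: "xyz": the shift along the tool's x, y, z in mm, a list of three; "delta_rot": the turn, a rotation vector about the tool's x, y, z in degrees, a list of three. In form: {"xyz": [[dx, dy, dz], ...], "delta_rot": [[ax, ay, az], ...]}. A call has 1 to 5 rows; each row is the pose to reach, as a shift and turn from the pose commanded when the call began, along the tool's axes at that moment; what a row does not reach only later rows make up. A row lasts 1/8 s, in which the tool goes at most 62.5 mm and 10.7 degrees, less where a joint would pass 70% of its speed; a pose out of reach is approached as far as the arm can. A call with a gripper value outside its range is refused whole. "hand" is the finger opening in mm, from 0 to 91.9, set as the call begins (left out, the last holds). The fingers move at their own pace and stop on an object; the grip force is fixed at half the most. Time passes only in rows, so rows that repeat a pose let the fingers close. It gives the time, the measured TCP pose, the force, the opening and the grip force at its end, in the units of the state.
- arm.observe(): the state, without advancing time (a new reading comes with each control period).
- arm.read_camera(name): name is "side" or "top" or "wrist"; returns a dict with "frame" (384x512x3 uint8, blue, green, red), "intrinsics" (3x3 intrinsics, pixels), "world_from_camera" (4x4, takes a point from camera to world coordinates). Camera axes: x right, y up, looking along -z (the intrinsics and any distortion apply to the point x, -y, -z); pixel columns grow to the right and rows downward; lengths in mm; the calibration is good to about 2 mm. A picture is of the moment at which its call begins. There is no depth.
- arm.sign_off(): hands the job in; it is judged then, once.
Trained networks look in the newest picture that a camera, given by its name, has taken for a name from the list of things; names that differ only in an ending like _2 or _b are one class to them, and where a whole thing is asked for, a point or a joint stands for the part that bears it (a point fixed in the world has none). Each returns a list of dicts, best first, with "conf" (0 to 1); they miss things now and then, are a little off and sometimes report something else, mostly with a low value. They report only what shows in the picture. A call takes as long as a camera call. They do not tell look-alikes from the thing itself.
- arm.find_in(query, camera): "position" ([x, y, z] in mm, in world coordinates, good to about 4 mm: the middle of the surface that is visible of it).
The state is a dict: "time": time; "joints": joint angles; "dq": joint speeds; "tau": joint torques, N m; "eef_pos": TCP position; "tcp_rot": TCP orientation; "ft_force": force on the tool from outside, world axes, zero at the start; "moment": the same for the moment, N m; "finger_gap": opening from 0.0 (shut) to 1.0 (fully open); "grip_force": force on a finger pad.
Only numpy, scipy, OpenCV 4.12 (cv2) and the standard library are available. Lean on these libraries where they do the work, as an engineer would, in place of code of your own. Each camera call takes 0.05 s, during which the arm holds its last target. There are 200 camera calls.

### The job

In the four-place tray, slide the metal carriers one at a time, never lifting them, so that the carrier with four tubes comes to the far left place: first the carrier that stands there goes to the right until it meets the wall of the empty far right place, then the four-tube carrier goes straight away from you onto the sprung stop; press it against the stop with about 11 N for a good half second, never more than 15 N, and let it go so that it stays resting on the stop. Last, slide the remaining carrier left against the left wall, into the near left place behind it. Leave the other things on the worktop alone.

Things in the scene. Friction and masses are not known exactly. Their poses are not given: they have to be found in the camera images.
- tray: grey open tray fixed to the worktop, 190 (x) x 162 (y) mm; inside 178 x 150 mm without ribs, four places 2 x 2; floor 5 mm, walls 22 mm high. Origin: centre of its underside; +x away from the robot (far), +y left, yaw up to 0.3 rad. A carrier has 6 mm of play in y; against a side wall its centre is 39 mm from the middle, against the near wall at x = -53 mm. Friction 0.2 to 0.3.
- far_left (a point): point on the tray floor in the far left place, at tray x = 38, y = 38 mm; the sprung stop is in the far wall behind it. At the start one of the two carriers with fewer tubes stands here (the other near right; which is which varies), about 1 mm from its near neighbour. Pressing a carrier down while pushing it adds floor friction, and less of the push reaches the stop.
- far_right (a point): point on the tray floor in the far right place, at tray x = 38, y = -38 mm; this place is empty at the start
- near_left (a point): point on the tray floor in the near left place, at tray x = -52, y = 38 mm; the four-tube carrier stands here at the start
- stop_bore (a point): point straight above the far wall's inner face (tray x = 89, y = 38, z = 38 mm) on the axis of the stop's sleeve and rubber-tipped plunger, which point to the robot over the wall. The free tip stands anywhere from 5 to 27 mm inside the wall's face, by a setting that is not measured: find it by force. So the carrier meets it with its centre at tray x = 26 to 48 mm.
- stop: sprung stop fixed to the tray; its origin and axes are the tray's. Dark housing 30 x 36 x 52 mm outside the far wall, steel sleeve, rubber-tipped plunger 15 mm wide. The plunger yields 6 N per mm (damping 200 N s/m), solid after 4.5 mm; over 15 N harms it. When the pressed carrier is let go the plunger pushes it slowly back 1 to 2 mm and stays in touch.
- carrier_full: carrier with 4 white-capped tubes: aluminium block 72 x 72 x 16 mm, about 0.35 kg, grip post 14 x 14 mm at its centre, top 54 mm above the underside. At its far edge a plate 30 wide, 6 thick, top at 43 mm, meets the stop. Tubes 11 mm wide, 12 high over the block at +-27 mm in x and y; take the post between them, fingers left and right. Origin: centre of underside, axes as the tray's..
- carrier_pair: the same block and post without a back plate, with two white-capped tubes, at its two corners near the robot, and two empty wells. Origin: centre of its underside, axes like the tray's.
- carrier_bare: the same block and post with no back plate and no tubes, only four empty wells. Origin: centre of its underside, axes like the tray's.
- tip_box_blue: bystander: blue pipette tip box 88 x 122 x 65 mm, on the right; origin at the centre of its underside
- foam_rack: bystander: white foam tube rack 72 x 100 x 42 mm, left of the tray; origin at the centre of its underside
- label_tape: bystander: green tape roll 78 mm wide, 19 mm high, right of the tray; origin at the centre of its underside
- forceps: bystander: steel forceps 130 mm long, right of the tray near the edge; origin at the centre of its underside
- marker_black: bystander: black and white marker pen 138 mm long, 13 mm thick, right of the tray; origin at the centre of its underside
There are look-alikes about, which are no part of the job. What is shaped like the carrier_pair but blue or red is not meant. What is shaped like the carrier_bare but red is not meant.

How it is judged:
By the outcome, as a careful person would: the job done as asked, in the order asked, and still so for the second after the job is handed in, with the robot touching nothing.
It also fails if it takes over 72 s, if anything falls off the work surface, if the arm or the gripper's body presses on something with over 40 N, if the wrist force passes 120 N, or if a joint passes its speed limit or range.

## Working session

There is one attempt and no reset: what is moved stays moved. The work goes in short steps, Python scripts to look and compute and a tool call to move; the robot and the scene stay as the last step left them, time stands still between calls to the robot, and variables do not carry over. Pictures are saved under pics/ and viewed, at most 10 in all, crops included, and the job is handed in when it is done.

Besides the shell and the picture viewer there is one more tool, called as name(argument=value, ...) on one line, values as JSON. arm_command: Moves the arm, as the interface text tells. Its arguments: {"type":"object","properties":{"xyz":{"type":"array","items":{"type":"array","items":{"type":"number"}}},"delta_rot":{"type":"array","items":{"type":"array","items":{"type":"number"}}},"hand":{"type":"number"}},"required":["xyz","delta_rot"]}

```bash
mkdir -p pics; ls
python3 - <<'E'
from bench import arm
import cv2,numpy as np
s=arm.observe(); print(s); print(arm.nose_length)
for c in ["top","side"]:
    r=arm.read_camera(c); cv2.imwrite(f"pics/{c}0.png",r["frame"]); print(c,r["intrinsics"].tolist(),np.round(r["world_from_camera"],4).tolist())
    for n in ["tray","carrier_full","carrier_pair","carrier_bare","stop","far_right","far_left"]:
        print(n,[(np.round(d["position"]).tolist(),round(d["conf"],2)) for d in arm.find_in(n,c)][:4])
E
```

```text
pics
{'time': 0.0, 'joints': array([-1.18597686,  0.46836678, -0.01163771,  1.60362943,  0.00599603,
        1.07139841, -0.05631615]), 'dq': array([-7.48834781e-05, -8.47155433e-04,  1.22272925e-03, -9.88499709e-04,
        7.38198968e-05, -1.67971895e-03,  1.70709331e-03]), 'tau': array([-4.31552953e-04, -5.20580184e+01, -1.26050255e-02, -2.43743759e+01,
       -5.66214498e-02,  1.73773285e-02,  1.56654360e-04]), 'eef_pos': array([269.48107422, 590.87380064, 221.64469302]), 'tcp_rot': array([-6.66923991e-01, -3.06970656e+00,  2.74243324e-03]), 'ft_force': array([ 0.108587  , -0.26263706,  0.22759678]), 'moment': array([-0.0051747 ,  0.01991786,  0.00546552]), 'grip_force': 0.0, 'finger_gap': 0.9964327526051957}
8.0
top [[372.53147553286783, 0.0, 256.906904604735], [0.0, 372.53147553286783, 186.78056642901208], [0.0, 0.0, 1.0]] [[-0.0285, 0.9898, -0.1397, 377.1905], [-0.9996, -0.0273, 0.0108, -60.9657], [0.0068, 0.14, 0.9901, 1301.0767], [0.0, 0.0, 0.0, 1.0]]
tray [([654.0, 48.0, 10.0], 0.63), ([538.0, 78.0, 21.0], 0.4)]
carrier_full [([538.0, 76.0, 23.0], 0.79), ([657.0, 51.0, 6.0]
[... 385 characters left out ...]
9.5148365785271, 188.49078347132894], [0.0, 0.0, 1.0]] [[0.8903, 0.2512, -0.3799, 24.3774], [-0.4552, 0.52, -0.7228, -1080.8276], [0.016, 0.8164, 0.5773, 855.3007], [0.0, 0.0, 0.0, 1.0]]
tray [([655.0, 40.0, 12.0], 0.73), ([612.0, 83.0, 21.0], 0.25)]
carrier_full [([544.0, 71.0, 22.0], 0.66)]
carrier_pair [([386.0, 25.0, 15.0], 0.9), ([618.0, -143.0, 13.0], 0.63), ([551.0, -5.0, 23.0], 0.52), ([632.0, -484.0, 63.0], 0.4)]
carrier_bare [([398.0, 163.0, 16.0], 0.88), ([613.0, 83.0, 22.0], 0.59), ([659.0, 41.0, 11.0], 0.39)]
stop [([698.0, 98.0, 36.0], 0.82)]
far_right [([659.0, 38.0, 15.0], 0.7)]
far_left [([657.0, 44.0, 14.0], 0.69), ([541.0, 71.0, 21.0], 0.25), ([632.0, -484.0, 65.0], 0.21)]
```

Run:
```python
import cv2
a=cv2.imread("pics/top0.png")[60:210,150:350]; cv2.imwrite("pics/topc.png",cv2.resize(a,None,fx=4,fy=4,interpolation=cv2.INTER_CUBIC))
```

```text
(no output)
```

View pics/topc.png

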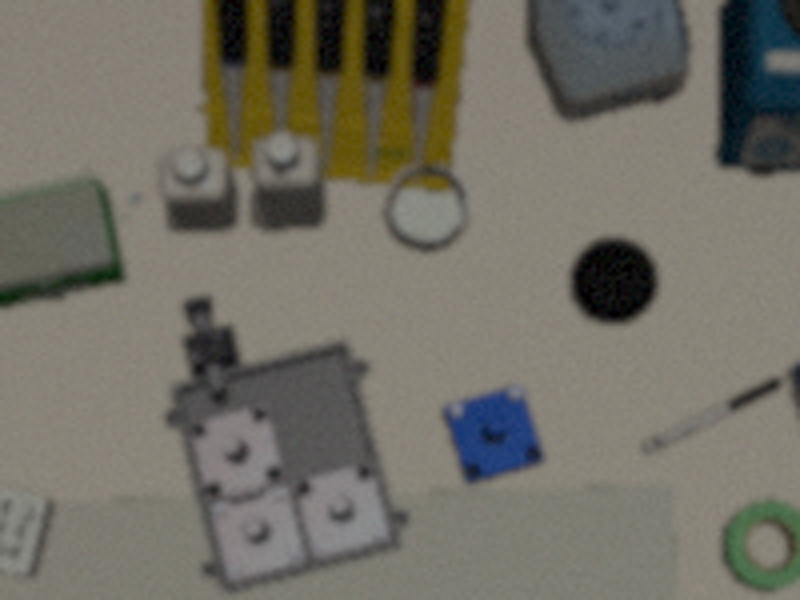

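View pics/side0.png

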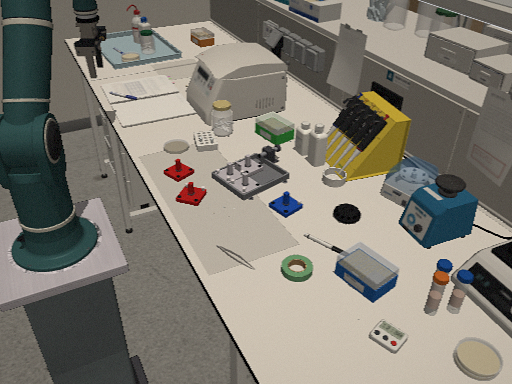

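```bash
cat > h.py <<'E'
import numpy as np
from scipy.optimize import least_squares
from scipy.spatial.transform import Rotation as R
def ray(px,K,T,z):
    K=np.array(K);T=np.array(T)
    d=np.linalg.solve(K,[px[0],px[1],1.0]); d=T[:3,:3]@np.array([d[0],-d[1],-d[2]])
    return (T[:3,3]+d*(z-T[2,3])/d[2])[:2]
def fit(loc,w):
    """pose (x,y,yaw) with world = p + Rz loc"""
    loc=np.array(loc,float);w=np.array(w)
    f=lambda p:((np.c_[np.cos(p[2])*loc[:,0]-np.sin(p[2])*loc[:,1],np.sin(p[2])*loc[:,0]+np.cos(p[2])*loc[:,1]]+p[:2])-w).ravel()
    r=least_squares(f,[w[:,0].mean(),w[:,1].mean(),.2]); return r.x,r.fun.reshape(-1,2)
def plan(p,state,loc,z):
    """tool-frame shift to reach tray point loc at world z"""
    c,s=np.cos(p[2]),np.sin(p[2])
    t=np.array([p[0]+c*loc[0]-s*loc[1],p[1]+s*loc[0]+c*loc[1],z])
    return R.from_rotvec(state["tcp_rot"]).inv().apply(t-state["eef_pos"]),t
E
python3 - <<'E'
from h import *
from bench import arm
r=arm.read_camera("top");K,T=r["intrinsics"],r["world_from_camera"]
pc=lambda u,v:(u/4+150-.375,v/4+60-.375)
w=[ray(pc(*q),K,T,22) for q in [(178,388),(345,345),(400,545),(228,588)]]
p,res=fit([(95,81),(95,-81),(-95,-81),(-95,81)],w);print(p,res.round(1))
w=[ray(pc(*q),K,T,54) for q in [(237,450),(257,528),(342,508)]];print(np.round(w,1))
c,s=np.cos(p[2]),np.sin(p[2])
for q in w: d=q-p[:2];print(c*d[0]+s*d[1],-s*d[0]+c*d[1])
s=arm.observe();M=R.from_rotvec(s["tcp_rot"]).as_matrix();print(M.round(3))
wr=arm.read_camera("wrist");Tt=np.eye(4);Tt[:3,:3]=M;Tt[:3,3]=s["eef_pos"];print(np.round(np.linalg.inv(Tt)@wr["world_from_camera"],3),wr["intrinsics"])
print(plan(p,s,(0,0),260))
E
```

```text
[5.98978852e+02 4.70320424e+01 2.32236130e-01] [[ 2.3  5.7]
 [ 4.9 -4.9]
 [-1.5 -4.9]
 [-5.7  4.1]]
[[608.   87.1]
 [540.7  71. ]
 [555.8  -0.9]]
17.97502018018519 36.969479053642516
-51.179998457179366 36.742784599594636
-53.09282162396049 -36.7383215951777
[[-0.91   0.415  0.   ]
 [ 0.415  0.91   0.   ]
 [-0.     0.    -1.   ]]
[[ 1.0000e-03  9.6100e-01  2.7700e-01  7.8212e+01]
 [ 1.0000e+00 -1.0000e-03 -0.0000e+00  5.1400e-01]
 [-0.0000e+00  2.7700e-01 -9.6100e-01 -1.6211e+02]
 [ 0.0000e+00  0.0000e+00  0.0000e+00  1.0000e+00]] [[308.89622551   0.         255.91574369]
 [  0.         308.89622551 193.51839612]
 [  0.           0.           1.        ]]
(array([-525.46124481, -358.64646372,  -37.39414772]), array([598.97885217,  47.03204241, 260.        ]))
```

arm_command(xyz=[[-525, -359, 0], [-525, -359, 0], [-525, -359, 0], [-525, -359, 0], [-525, -359, 0]], delta_rot=[[0, 0, -37.8], [0, 0, -37.8], [0, 0, -37.8], [0, 0, -37.8], [0, 0, -37.8]], hand=36)

```text
time: 1.52
eef_pos: [431.5, 323.4, 222.9]
tcp_rot: [-0.364, 3.12, 0.001]
ft_force: [1.1, -0.2, -0.5]
finger_gap: 0.478
grip_force: 0.0
```

```bash
cat > s.py <<'E'
from h import *
from bench import arm
import sys
P=[598.98,47.03,.2322]
try: P=np.load("P.npy")
except Exception: pass
s=arm.observe()
M=R.from_rotvec(s["tcp_rot"])
c,sn=np.cos(P[2]),np.sin(P[2])
d=s["eef_pos"][:2]-P[:2]
print("t",round(s["time"],2),"tcp",s["eef_pos"].round(1),"tray",(c*d[0]+sn*d[1]).round(1),(-sn*d[0]+c*d[1]).round(1),"f",s["ft_force"].round(1),"ftray",(c*s["ft_force"][0]+sn*s["ft_force"][1]).round(1),(-sn*s["ft_force"][0]+c*s["ft_force"][1]).round(1),"gap",(s["finger_gap"]*92).round(1),s["grip_force"])
# rotation needed to tool x=-tray x, z down
D=np.array([[-c,-sn,0],[-sn,c,0],[0,0,-1]]).T
D=np.array([[-c,-sn,0],[-sn,c,0],[0,0,-1]]).T
print("rot",np.degrees((M.inv()*R.from_matrix(D)).as_rotvec()).round(2))
a=[float(v) for v in sys.argv[1:]]
if a: print("shift",plan(P,s,a[:2],a[2])[0].round(1))
E
python3 s.py 0 0 170
```

```text
Traceback (most recent call last):
  File "s.py", line 11, in <module>
    print("t",round(s["time"],2),"tcp",s["eef_pos"].round(1),"tray",(c*d[0]+sn*d[1]).round(1),(-sn*d[0]+c*d[1]).round(1),"f",s["ft_force"].round(1),"ftray",(c*s["ft_force"][0]+sn*s["ft_force"][1]).round(1),(-sn*s["ft_force"][0]+c*s["ft_force"][1]).round(1),"gap",(s["finger_gap"]*92).round(1),s["grip_force"])
                                                                                                                                                                                                                                                                       ^^^^^^^^^^^^^^^^^^^^^^^^^^
AttributeError: 'float' object has no attribute 'round'
```

```bash
sed -i 's/(s\["finger_gap"\]\*92).round(1)/round(s["finger_gap"]*92,1)/' s.py; python3 s.py 0 0 170
```

```text
t 1.52 tcp [431.5 323.4 222.9] tray -99.4 307.5 f [ 1.1 -0.2 -0.5] ftray 1.0 -0.5 gap 43.9 0.0
rot [0.02 0.05 0.02]
shift [ -99.2 -307.6   52.9]
```

arm_command(xyz=[[-99, -308, 53], [-99, -308, 53], [-99, -308, 53], [-99, -308, 53], [-99, -308, 53]], delta_rot=[[0, 0, 0], [0, 0, 0], [0, 0, 0], [0, 0, 0], [0, 0, 0]])

```text
time: 2.15
eef_pos: [590.8, 59.5, 172.1]
tcp_rot: [-0.364, 3.12, 0.0]
ft_force: [0.0, 0.7, -0.4]
finger_gap: 0.39
grip_force: 0.0
```

```bash
python3 s.py 0 0 170
```

```text
t 2.15 tcp [590.8  59.5 172.1] tray -5.1 14.0 f [ 0.   0.7 -0.4] ftray 0.2 0.7 gap 35.9 0.0
rot [ 0.    0.05 -0.01]
shift [ -5.1 -14.    2.1]
```

arm_command(xyz=[[0, 0, 0]], delta_rot=[[0, 0, 0]])

```text
time: 2.28
eef_pos: [591.3, 54.7, 171.2]
tcp_rot: [0.349, -3.122, 0.005]
ft_force: [-0.3, 0.6, -0.3]
finger_gap: 0.393
grip_force: 0.0
```

```bash
python3 s.py 0 0 170
python3 - <<'E'
from bench import arm
import cv2,numpy as np
r=arm.read_camera("wrist");np.savez("w1.npz",**r);s=arm.observe();print(s["eef_pos"],s["dq"].round(3))
f=r["frame"];cv2.imwrite("pics/w1.png",cv2.resize(f,(800,600),interpolation=cv2.INTER_CUBIC))
E
```

```text
t 2.27 tcp [591.3  54.7 171.2] tray -5.7 9.2 f [-0.3  0.6 -0.3] ftray -0.1 0.6 gap 36.1 0.0
rot [-0.17 -0.05 -0.55]
shift [-5.8 -9.1  1.3]
[590.26294601  58.40349705 171.51945331] [-0.049 -0.021 -0.052  0.013 -0.011  0.003 -0.007]
```

View pics/w1.png

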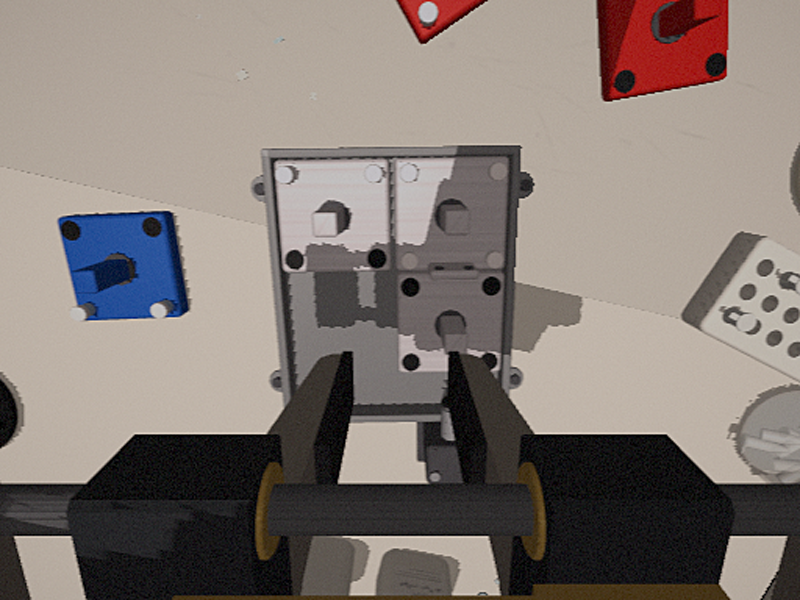

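Run:
```python
from h import *
d=np.load("w1.npz");K,T=d["intrinsics"],d["world_from_camera"]
q=lambda u,v:((u+.5)/1.5625-.5,(v+.5)/1.5625-.5)
w=[ray(q(*a),K,T,22) for a in [(263,150),(520,147)]]
print(np.round(w,1),np.linalg.norm(w[0]-w[1]))
p,res=fit([(-95,-81),(-95,81)],w);print("tray",p.round(4),res.round(1))
c,s=np.cos(p[2]),np.sin(p[2])
tr=lambda g:np.round([c*(g-p[:2])[0]+s*(g-p[:2])[1],-s*(g-p[:2])[0]+c*(g-p[:2])[1]],1)
for n,a in dict(nr=(326,221),nl=(455,220),fl=(453,338)).items():
    g=ray(q(*a),K,T,59);print(n,g.round(1),tr(g))
for n,cs in dict(nr=[(277,160),(387,159),(392,272),(283,272)],nl=[(397,159),(505,158),(505,268),(397,268)],fl=[(399,276),(503,276),(502,373),(401,373)]).items():
    g=[ray(q(*a),K,T,21) for a in cs];f,_=fit([(-36,-36),(-36,36),(36,36),(36,-36)],g);print(n,f.round(3),tr(f[:2]),_.round(1).tolist())
np.save("P0.npy",p)
```

```text
[[526.3 -46.7]
 [489.5 107. ]] 158.067999270545
tray [6.002813e+02 5.221180e+01 2.347000e-01] [[ 0.5 -1.9]
 [-0.5  1.9]]
nr [555.    3.6] [-55.3 -36.7]
nl [538.3  74.4] [-55.1  36. ]
fl [607.   91.1] [15.6 36.3]
nr [5.57085e+02 3.92000e+00 2.32000e-01] [-53.2 -36.9] [[0.1, -1.7], [-0.7, 1.8], [0.1, -0.2], [0.6, 0.1]]
nl [5.38949e+02 7.61210e+01 2.41000e-01] [-54.1  37.5] [[-0.6, -2.3], [-2.3, 2.5], [0.8, 0.2], [2.1, -0.3]]
fl [6.11487e+02 9.50430e+01 2.41000e-01] [20.9 39.1] [[-0.2, -1.1], [-2.1, 1.7], [0.5, 0.1], [1.9, -0.7]]
```

```bash
python3 -c "
import numpy as np;np.save('P.npy',[599.8,50,.2345])"; python3 s.py 20 38 72
```

```text
t 2.33 tcp [590.3  58.4 171.5] tray -7.3 10.4 f [0.1 1.3 0.2] ftray 0.4 1.3 gap 35.7 0.0
rot [-0.04 -0.05 -0.44]
shift [-27.2  27.9  99.5]
```

arm_command(xyz=[[-27, 28, 50], [-27, 28, 95], [-27, 28, 95], [-27, 28, 95]], delta_rot=[[0, 0, 0], [0, 0, 0], [0, 0, 0], [0, 0, 0]])

```text
time: 2.82
eef_pos: [610.3, 95.4, 78.8]
tcp_rot: [-0.364, 3.118, 0.001]
ft_force: [0.6, -0.5, 0.9]
finger_gap: 0.392
grip_force: 0.0
```

```bash
python3 s.py 20 38 37
python3 - <<'E'
from bench import arm
import cv2,numpy as np
r=arm.read_camera("wrist");np.savez("w2.npz",**r);s=arm.observe();print(s["eef_pos"],s["dq"].round(3))
print(np.linalg.inv(r["world_from_camera"])[:1,3])
f=r["frame"];cv2.imwrite("pics/w2.png",cv2.resize(f,(800,600),interpolation=cv2.INTER_CUBIC))
E
python3 s.py
```

```text
t 2.83 tcp [610.3  95.4  78.8] tray 20.8 41.7 f [ 0.6 -0.5  0.9] ftray 0.5 -0.6 gap 36.1 0.0
rot [ 0.01  0.11 -0.11]
shift [ 0.9 -3.7 41.8]
[610.87307137  95.06253941  79.40110725] [ 0.005 -0.012  0.002 -0.002  0.001 -0.004 -0.   ]
[48.1217795]
t 2.88 tcp [610.9  95.1  79.4] tray 21.2 41.3 f [-0.9  0.8  0.5] ftray -0.7 1.0 gap 35.7 0.0
rot [-0.    0.19 -0.14]
```

View pics/w2.png

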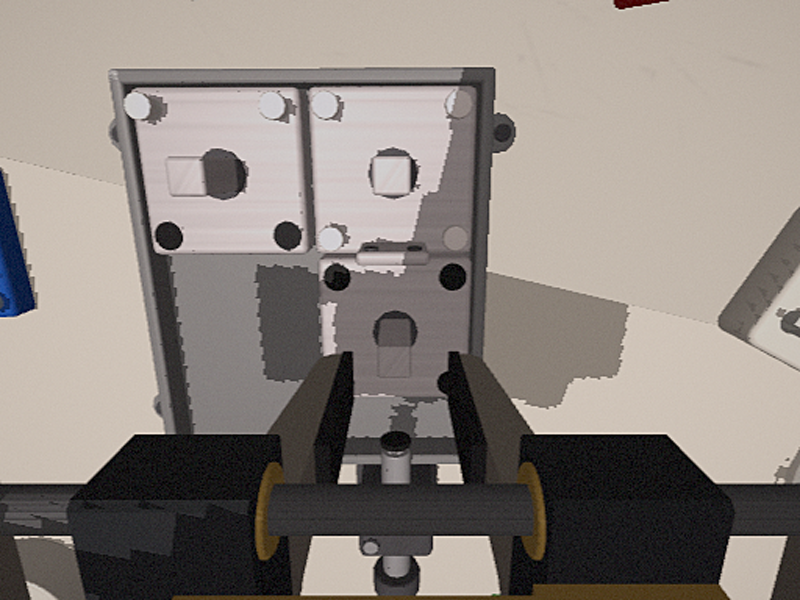

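Run:
```python
from h import *
d=np.load("w2.npz");K,T=d["intrinsics"],d["world_from_camera"]
q=lambda u,v:((u+.5)/1.5625-.5,(v+.5)/1.5625-.5)
P=np.load("P.npy");c,s=np.cos(P[2]),np.sin(P[2])
tr=lambda g:np.round([c*(g-P[:2])[0]+s*(g-P[:2])[1],-s*(g-P[:2])[0]+c*(g-P[:2])[1]],1)
w=[ray(q(*a),K,T,22) for a in [(111,70),(495,68)]];print([tr(g) for g in w],np.arctan2(*(w[0]-w[1])*[1,-1]))
for n,a in dict(nr=(185,176),nl=(392,175),fl=(394,361)).items():
    print(n,tr(ray(q(*a),K,T,59)))
for n,a in dict(nrc=(139,252),nlc=(476,88),ww=(475,88)).items():print(n,tr(ray(q(*a),K,T,21)))
print("tip",tr(ray(q(396,440),K,T,43)),"wall",tr(ray(q(395,438),K,T,22)))
M=R.from_rotvec(np.array([-0.364,3.118,.001]));
```

```text
[array([-94.2, -77.5]), array([-94.8,  81.4])] 0.23843387015569184
nr [-52.7 -36.2]
nl [-53.   39.2]
fl [20.1 39.6]
nrc [-17.9 -78. ]
nlc [-87.3  74.1]
ww [-87.3  73.6]
tip [66.6 40.2] wall [78.6 39.4]
```

arm_command(xyz=[[0.7, -1.6, 25], [0.7, -1.6, 43], [0.7, -1.6, 43]], delta_rot=[[0, 0, 0], [0, 0, 0], [0, 0, 0]], hand=36)

```text
time: 3.25
eef_pos: [608.8, 92.8, 33.8]
tcp_rot: [0.363, -3.119, 0.0]
ft_force: [-0.3, 0.0, 0.3]
finger_gap: 0.393
grip_force: 0.0
```

```bash
python3 -c "
import numpy as np;np.save('P.npy',[599.4,51.6,.236])"; python3 s.py 20 38 36
```

```text
t 3.25 tcp [608.8  92.8  33.8] tray 18.8 37.8 f [-0.3  0.   0.3] ftray -0.3 0.1 gap 36.2 0.0
rot [ 0.01 -0.06 -0.25]
shift [-1.2  0.2 -2.2]
```

Close the fingers on the post.

arm_command(xyz=[[0, 0, 0], [0, 0, 0], [0, 0, 0], [0, 0, 0]], delta_rot=[[0, 0, 0], [0, 0, 0], [0, 0, 0], [0, 0, 0]], hand=5)

```text
time: 3.75
eef_pos: [609.9, 93.0, 34.9]
tcp_rot: [-0.363, 3.119, 0.0]
ft_force: [-0.5, -0.3, 5.5]
finger_gap: 0.151
grip_force: 30.0
```

```bash
python3 s.py 20 38 36
```

```text
t 3.75 tcp [609.9  93.   34.9] tray 19.9 37.8 f [-0.5 -0.3  5.5] ftray -0.5 -0.2 gap 13.8 30.00101387500763
rot [-0.    0.08 -0.24]
shift [-0.1  0.2 -1.1]
```

arm_command(xyz=[[-2, -3, 0], [-3, -16, 0], [-3, -32, 0], [-3, -48, 0], [-3, -62, 0]], delta_rot=[[0, 0, 0], [0, 0, 0], [0, 0, 0], [0, 0, 0], [0, 0, 0]])

```text
time: 4.38
eef_pos: [627.4, 33.0, 34.9]
tcp_rot: [-0.363, 3.119, 0.001]
ft_force: [-0.8, 1.4, 5.2]
finger_gap: 0.152
grip_force: 30.0
```

```bash
python3 s.py 23 -39 36
```

```text
t 4.38 tcp [627.4  33.   34.9] tray 22.8 -24.6 f [-0.8  1.4  5.2] ftray -0.4 1.5 gap 13.9 30.001417994499207
rot [ 0.02  0.1  -0.25]
shift [ -0.2 -14.4  -1.1]
```

arm_command(xyz=[[0, -4, 0], [0, -8, 0], [0, -11, 0], [0, -13, 0], [0, -14, 0]], delta_rot=[[0, 0, 0], [0, 0, 0], [0, 0, 0], [0, 0, 0], [0, 0, 0]])

```text
time: 5.0
eef_pos: [630.5, 20.0, 34.9]
tcp_rot: [-0.363, 3.119, 0.001]
ft_force: [0.1, 1.1, 5.8]
finger_gap: 0.152
grip_force: 30.0
```

```bash
python3 s.py 23 -39 36
```

```text
t 5.0 tcp [630.5  20.   34.9] tray 22.8 -38.0 f [0.1 1.1 5.8] ftray 0.3 1.1 gap 14.0 30.001487731933594
rot [ 0.03  0.1  -0.24]
shift [-0.2 -1.  -1.1]
```

arm_command(xyz=[[0, -1, 0], [0, -2, 0], [0, -2, 0]], delta_rot=[[0, 0, 0], [0, 0, 0], [0, 0, 0]])

```text
time: 5.38
eef_pos: [630.8, 18.5, 34.9]
tcp_rot: [-0.364, 3.119, 0.002]
ft_force: [0.1, 1.6, 6.2]
finger_gap: 0.151
grip_force: 30.0
```

```bash
python3 s.py 23 -39 36
```

```text
t 5.38 tcp [630.8  18.5  34.9] tray 22.8 -39.5 f [0.1 1.6 6.2] ftray 0.5 1.5 gap 13.9 30.002233386039734
rot [ 0.05  0.09 -0.21]
shift [-0.2  0.5 -1.1]
```

arm_command(xyz=[[0, -1, 0], [0, -1.5, 0], [0, -1.5, 0]], delta_rot=[[0, 0, 0], [0, 0, 0], [0, 0, 0]])

```text
time: 5.75
eef_pos: [630.8, 18.4, 34.9]
tcp_rot: [-0.365, 3.119, 0.004]
ft_force: [-0.8, 4.7, 7.7]
finger_gap: 0.147
grip_force: 30.0
```

```bash
python3 s.py 23 -39 36
```

```text
t 5.75 tcp [630.8  18.4  34.9] tray 22.8 -39.6 f [-0.8  4.7  7.7] ftray 0.3 4.8 gap 13.5 30.005258917808533
rot [ 0.13  0.07 -0.16]
shift [-0.2  0.6 -1.1]
```

arm_command(xyz=[[0, 1.5, 0], [0, 1.5, 0], [0, 1.5, 0], [0, 1.5, -20], [0, 1.5, -50]], delta_rot=[[0, 0, 0], [0, 0, 0], [0, 0, 0], [0, 0, 0], [0, 0, 0]], hand=32)

```text
time: 6.38
eef_pos: [629.7, 17.4, 84.8]
tcp_rot: [0.363, -3.119, 0.0]
ft_force: [0.2, -0.6, -0.6]
finger_gap: 0.345
grip_force: 0.0
```

```bash
python3 -c "
import numpy as np;np.save('P.npy',[599.5,51.0,.236])"; python3 s.py -53 38 80
```

```text
t 6.38 tcp [629.7  17.4  84.8] tray 21.5 -39.7 f [ 0.2 -0.6 -0.6] ftray 0.1 -0.6 gap 31.7 0.0
rot [ 0.   -0.08 -0.25]
shift [74.9 77.4  4.9]
```

arm_command(xyz=[[75, 77.5, 0], [75, 77.5, 0], [75, 77.5, 0], [75, 77.5, 3], [75, 77.5, 3]], delta_rot=[[0, 0, -0.25], [0, 0, -0.25], [0, 0, -0.25], [0, 0, -0.25], [0, 0, -0.25]])

```text
time: 7.0
eef_pos: [540.5, 74.9, 81.3]
tcp_rot: [-0.367, 3.119, -0.001]
ft_force: [0.1, 0.7, -0.6]
finger_gap: 0.347
grip_force: 0.0
```

```bash
python3 s.py -53 38 35
python3 - <<'E'
from bench import arm
import cv2,numpy as np
r=arm.read_camera("wrist");np.savez("w3.npz",**r);s=arm.observe();print(s["eef_pos"],s["dq"].round(3))
f=r["frame"];cv2.imwrite("pics/w3.png",cv2.resize(f,(800,600),interpolation=cv2.INTER_CUBIC))
E
python3 s.py -53 38 35
```

```text
t 7.0 tcp [540.5  74.9  81.3] tray -51.8 37.0 f [ 0.1  0.7 -0.6] ftray 0.3 0.6 gap 31.9 0.0
rot [-0.03  0.05 -0.09]
shift [ 1.3  1.  46.3]
[540.33592612  74.87690581  81.14900282] [-0.001  0.002 -0.004  0.005  0.     0.    -0.001]
t 7.05 tcp [540.3  74.9  81.1] tray -51.9 37.0 f [0.  0.4 0.5] ftray 0.1 0.4 gap 31.7 0.0
rot [-0.03  0.03 -0.09]
shift [ 1.1  1.  46.1]
```

View pics/w3.png

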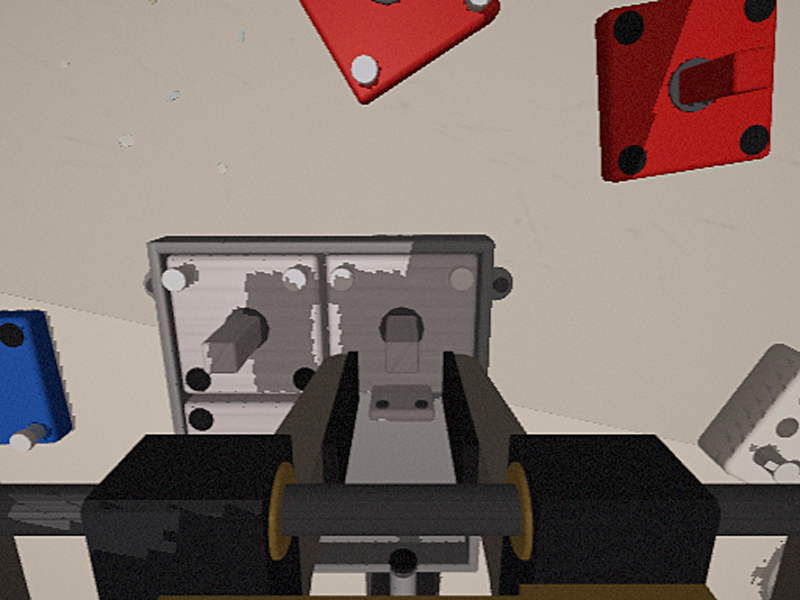

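arm_command(xyz=[[0.8, 1, 25], [0.8, 1, 47], [0.8, 1, 47], [0.8, 1, 47]], delta_rot=[[0, 0, 0], [0, 0, 0], [0, 0, 0], [0, 0, 0]])

```text
time: 7.55
eef_pos: [539.1, 76.3, 34.5]
tcp_rot: [-0.369, 3.119, -0.0]
ft_force: [-0.0, -0.1, 0.8]
finger_gap: 0.348
grip_force: 0.0
```

arm_command(xyz=[[0, 0, 0], [0, 0, 0], [0, 0, 0], [0, 0, 0]], delta_rot=[[0, 0, 0], [0, 0, 0], [0, 0, 0], [0, 0, 0]], hand=5)

```text
time: 8.05
eef_pos: [539.0, 76.6, 34.8]
tcp_rot: [-0.37, 3.118, -0.0]
ft_force: [-0.6, -0.8, 6.5]
finger_gap: 0.15
grip_force: 30.0
```

```bash
python3 s.py 25 38 35
```

```text
t 8.05 tcp [539.   76.6  34.8] tray -52.9 39.0 f [-0.6 -0.8  6.5] ftray -0.8 -0.6 gap 13.8 30.001226663589478
rot [-0.01  0.08  0.01]
shift [-77.9  -1.   -0.1]
```

arm_command(xyz=[[-2, -1, -0.7], [-14, -1, -0.7], [-28, -1, -0.7], [-42, -1, -0.7], [-56, -1, -0.7]], delta_rot=[[0, 0, 0], [0, 0, 0], [0, 0, 0], [0, 0, 0], [0, 0, 0]])

```text
time: 8.68
eef_pos: [594.2, 89.1, 34.9]
tcp_rot: [-0.37, 3.119, 0.0]
ft_force: [-2.1, -0.1, 5.0]
finger_gap: 0.151
grip_force: 30.0
```

```bash
python3 s.py 25 38 35
```

```text
t 8.68 tcp [594.2  89.1  34.9] tray 3.7 38.3 f [-2.1 -0.1  5. ] ftray -2.0 0.4 gap 13.9 30.00102460384369
rot [0.   0.01 0.02]
shift [-21.3  -0.3  -0.1]
```

arm_command(xyz=[[-6, 0, -0.7], [-11, 0, -0.7], [-14, 0, -0.7], [-16, 0, -0.7], [-17, 0, -0.7]], delta_rot=[[0, 0, 0], [0, 0, 0], [0, 0, 0], [0, 0, 0], [0, 0, 0]])

```text
time: 9.3
eef_pos: [609.1, 92.7, 35.0]
tcp_rot: [0.37, -3.119, 0.0]
ft_force: [-0.2, 1.2, -4.5]
finger_gap: 0.146
grip_force: 30.0
```

```bash
python3 s.py 25 38 35
```

```text
t 9.3 tcp [609.1  92.7  35. ] tray 19.1 38.3 f [-0.2  1.2 -4.5] ftray 0.1 1.2 gap 13.5 29.99907374382019
rot [ 0.   -0.05  0.01]
shift [-5.9 -0.3 -0. ]
```

arm_command(xyz=[[0, 0, 0.4], [-1, 0, 0.4], [-2, 0, 0.4]], delta_rot=[[0, 0, 0], [0, 0, 0], [0, 0, 0]])

```text
time: 9.68
eef_pos: [611.5, 93.3, 35.0]
tcp_rot: [0.37, -3.12, -0.0]
ft_force: [-0.6, -0.3, -4.4]
finger_gap: 0.151
grip_force: 30.0
```

```bash
python3 s.py 25 38 35
```

```text
t 9.68 tcp [611.5  93.3  35. ] tray 21.5 38.3 f [-0.6 -0.3 -4.4] ftray -0.6 -0.2 gap 13.9 29.998987913131714
rot [ 0.   -0.    0.01]
shift [-3.5 -0.3  0. ]
```

arm_command(xyz=[[0, 0, 0.5], [0, 0, 0.5]], delta_rot=[[0, 0, 0], [0, 0, 0]])

```text
time: 9.93
eef_pos: [611.8, 93.3, 34.9]
tcp_rot: [-0.37, 3.119, 0.0]
ft_force: [-1.1, 0.8, -0.9]
finger_gap: 0.153
grip_force: 30.0
```

```bash
python3 s.py 25 38 35
```

```text
t 9.93 tcp [611.8  93.3  34.9] tray 21.8 38.3 f [-1.1  0.8 -0.9] ftray -0.9 1.0 gap 14.1 29.999668300151825
rot [-0.    0.04  0.01]
shift [-3.2 -0.3 -0.1]
```

arm_command(xyz=[[-1, 0, 0.1], [-2, 0, 0.1], [-3, 0, 0.1], [-3, 0, 0.1]], delta_rot=[[0, 0, 0], [0, 0, 0], [0, 0, 0], [0, 0, 0]])

```text
time: 10.42
eef_pos: [614.9, 94.0, 34.9]
tcp_rot: [-0.37, 3.119, 0.0]
ft_force: [-0.4, 0.5, 2.8]
finger_gap: 0.151
grip_force: 30.0
```

```bash
python3 s.py 25 38 35
```

```text
t 10.43 tcp [614.9  94.   34.9] tray 25.0 38.2 f [-0.4  0.5  2.8] ftray -0.3 0.6 gap 13.9 30.00064104795456
rot [-0.    0.05  0.01]
shift [ 0.  -0.2 -0.1]
```

Good, on the floor and free. Continue.

arm_command(xyz=[[-1, 0, -0.1], [-2, 0, -0.1], [-3, 0, -0.1], [-3, 0, -0.1]], delta_rot=[[0, 0, 0], [0, 0, 0], [0, 0, 0], [0, 0, 0]])

```text
time: 10.92
eef_pos: [617.7, 94.7, 34.9]
tcp_rot: [-0.37, 3.119, 0.0]
ft_force: [-1.7, -0.1, 4.6]
finger_gap: 0.148
grip_force: 30.0
```

```bash
python3 s.py 25 38 35
```

```text
t 10.93 tcp [617.7  94.7  34.9] tray 27.9 38.2 f [-1.7 -0.1  4.6] ftray -1.7 0.3 gap 13.6 30.001099705696106
rot [-0.    0.04  0.01]
shift [ 2.9 -0.2 -0.1]
```

arm_command(xyz=[[-1, 0, -0.2], [-2, 0, -0.2], [-2, 0, -0.2]], delta_rot=[[0, 0, 0], [0, 0, 0], [0, 0, 0]])

```text
time: 11.3
eef_pos: [619.6, 95.2, 34.9]
tcp_rot: [-0.37, 3.119, 0.0]
ft_force: [-2.6, -0.2, 4.7]
finger_gap: 0.145
grip_force: 30.0
```

```bash
python3 s.py 25 38 35
```

```text
t 11.3 tcp [619.6  95.2  34.9] tray 29.8 38.3 f [-2.6 -0.2  4.7] ftray -2.6 0.4 gap 13.4 30.000902116298676
rot [0.   0.03 0.01]
shift [ 4.8 -0.3 -0.1]
```

arm_command(xyz=[[-1, 0, -0.2], [-1, 0, -0.2], [-1, 0, -0.2]], delta_rot=[[0, 0, 0], [0, 0, 0], [0, 0, 0]])

```text
time: 11.68
eef_pos: [620.4, 95.4, 34.9]
tcp_rot: [-0.37, 3.119, 0.0]
ft_force: [-0.8, -0.2, 3.5]
finger_gap: 0.148
grip_force: 30.0
```

```bash
python3 s.py 25 38 35
```

```text
t 11.68 tcp [620.4  95.4  34.9] tray 30.7 38.3 f [-0.8 -0.2  3.5] ftray -0.8 -0.0 gap 13.6 30.00061422586441
rot [0.   0.02 0.01]
shift [ 5.7 -0.3 -0.1]
```

arm_command(xyz=[[-1, 0, -0.1], [-1.5, 0, -0.1], [-1.5, 0, -0.1]], delta_rot=[[0, 0, 0], [0, 0, 0], [0, 0, 0]])

```text
time: 12.05
eef_pos: [621.7, 95.7, 34.9]
tcp_rot: [0.37, -3.12, 0.0]
ft_force: [-0.5, -0.7, 1.2]
finger_gap: 0.151
grip_force: 30.0
```

```bash
python3 s.py 25 38 35
```

```text
t 12.05 tcp [621.7  95.7  34.9] tray 32.0 38.3 f [-0.5 -0.7  1.2] ftray -0.6 -0.6 gap 13.9 30.000261962413788
rot [ 0.   -0.    0.01]
shift [ 7.  -0.3 -0.1]
```

arm_command(xyz=[[-1, 0, 0], [-1.5, 0, 0], [-1.5, 0, 0]], delta_rot=[[0, 0, 0], [0, 0, 0], [0, 0, 0]])

```text
time: 12.42
eef_pos: [622.6, 95.9, 34.9]
tcp_rot: [0.37, -3.118, 0.0]
ft_force: [-3.4, -0.4, 1.8]
finger_gap: 0.145
grip_force: 30.0
```

```bash
python3 s.py 25 38 35
```

```text
t 12.43 tcp [622.6  95.9  34.9] tray 33.0 38.2 f [-3.4 -0.4  1.8] ftray -3.4 0.4 gap 13.3 30.000506043434143
rot [ 0.   -0.07  0.01]
shift [ 8.  -0.2 -0.1]
```

arm_command(xyz=[[-0.7, 0, 0], [-0.7, 0, 0], [-0.7, 0, 0]], delta_rot=[[0, 0, 0], [0, 0, 0], [0, 0, 0]])

```text
time: 12.8
eef_pos: [622.9, 96.0, 34.9]
tcp_rot: [0.37, -3.118, 0.0]
ft_force: [-5.2, -1.7, 4.0]
finger_gap: 0.149
grip_force: 30.0
```

```bash
python3 s.py 25 38 35
```

```text
t 12.8 tcp [622.9  96.   34.9] tray 33.3 38.3 f [-5.2 -1.7  4. ] ftray -5.5 -0.5 gap 13.7 30.000810027122498
rot [ 0.01 -0.12  0.01]
shift [ 8.3 -0.3 -0.1]
```

arm_command(xyz=[[-0.6, 0, -0.2], [-1.3, 0, -0.2], [-1.3, 0, -0.2]], delta_rot=[[0, 0, 0], [0, 0, 0], [0, 0, 0]])

```text
time: 13.18
eef_pos: [623.3, 96.0, 35.0]
tcp_rot: [0.37, -3.116, 0.001]
ft_force: [-8.4, -2.6, 4.9]
finger_gap: 0.152
grip_force: 30.0
```

```bash
python3 s.py 25 38 35
```

```text
t 13.18 tcp [623.3  96.   35. ] tray 33.7 38.2 f [-8.4 -2.6  4.9] ftray -8.8 -0.5 gap 13.9 30.001131892204285
rot [ 0.01 -0.23  0.01]
shift [ 8.7 -0.2  0. ]
```

arm_command(xyz=[[-0.5, 0, -0.2], [-1, 0, -0.2], [-1, 0, -0.2]], delta_rot=[[0, 0, 0], [0, 0, 0], [0, 0, 0]])

```text
time: 13.55
eef_pos: [623.5, 96.1, 35.0]
tcp_rot: [0.369, -3.114, 0.001]
ft_force: [-9.7, -2.2, 7.1]
finger_gap: 0.148
grip_force: 30.0
```

```bash
python3 s.py 25 38 35
python3 - <<'E'
from bench import arm
for i in range(2):
    arm.read_camera("wrist"); s=arm.observe(); print(s["ft_force"].round(1),s["eef_pos"].round(2))
E
```

```text
t 13.55 tcp [623.5  96.1  35. ] tray 33.9 38.2 f [-9.7 -2.2  7.1] ftray -9.9 0.2 gap 13.6 30.001325011253357
rot [ 0.01 -0.33  0.01]
shift [ 8.9 -0.2  0.1]
[-9.6 -2.3  5.4] [623.49  96.1   35.01]
[-8.4 -1.5  6.8] [623.47  96.07  35.01]
```

arm_command(xyz=[[-0.5, 0, -0.2], [-1, 0, -0.4], [-1, 0, -0.4]], delta_rot=[[0, 0, 0], [0, 0, 0], [0, 0, 0]])

```text
time: 14.02
eef_pos: [623.7, 96.1, 35.1]
tcp_rot: [0.369, -3.112, 0.001]
ft_force: [-9.7, -1.8, 6.2]
finger_gap: 0.15
grip_force: 30.0
```

```bash
python3 s.py 25 38 35
python3 - <<'E'
from bench import arm
for i in range(2):
    arm.read_camera("wrist"); s=arm.observe(); print(s["ft_force"].round(1),s["eef_pos"].round(2))
E
```

```text
t 14.03 tcp [623.7  96.1  35.1] tray 34.1 38.2 f [-9.7 -1.8  6.2] ftray -9.8 0.5 gap 13.8 30.001247227191925
rot [ 0.01 -0.43  0.  ]
shift [ 9.1 -0.2  0.1]
[-10.8  -2.2   5.7] [623.68  96.14  35.06]
[-9.9 -2.4  5.1] [623.67  96.13  35.07]
```

arm_command(xyz=[[-0.5, 0, -0.1], [-0.8, 0, -0.2], [-0.8, 0, -0.2]], delta_rot=[[0, 0, 0], [0, 0, 0], [0, 0, 0]])

```text
time: 14.5
eef_pos: [623.9, 96.2, 35.1]
tcp_rot: [0.369, -3.111, 0.001]
ft_force: [-11.3, -2.0, 6.6]
finger_gap: 0.15
grip_force: 30.0
```

```bash
python3 s.py 25 38 35
python3 - <<'E'
from bench import arm
for i in range(2):
    arm.read_camera("wrist"); s=arm.observe(); print(s["ft_force"].round(1),s["eef_pos"].round(2))
E
```

```text
t 14.5 tcp [623.9  96.2  35.1] tray 34.3 38.3 f [-11.3  -2.    6.6] ftray -11.5 0.7 gap 13.8 30.001344680786133
rot [ 0.02 -0.5   0.  ]
shift [ 9.3 -0.3  0.2]
[-10.3  -1.6   7.1] [623.86  96.19  35.12]
[-11.8  -2.9   6.5] [623.86  96.18  35.11]
```

arm_command(xyz=[[-0.5, 0, 0], [-0.5, 0, 0], [-0.5, 0, 0], [-0.5, 0, 0], [-0.5, 0, 0]], delta_rot=[[0, 0, 0], [0, 0, 0], [0, 0, 0], [0, 0, 0], [0, 0, 0]])

```text
time: 15.22
eef_pos: [624.0, 96.2, 35.1]
tcp_rot: [0.369, -3.11, 0.001]
ft_force: [-12.2, -2.6, 7.4]
finger_gap: 0.149
grip_force: 30.0
```

```bash
python3 s.py 25 38 35
python3 - <<'E'
from bench import arm
for i in range(4):
    arm.read_camera("wrist"); s=arm.observe(); print(s["ft_force"].round(1),s["eef_pos"].round(2))
E
```

```text
t 15.22 tcp [624.   96.2  35.1] tray 34.4 38.2 f [-12.2  -2.6   7.4] ftray -12.5 0.3 gap 13.7 30.001561045646667
rot [ 0.02 -0.54  0.  ]
shift [ 9.4 -0.2  0.2]
[-11.3  -2.5   8.7] [624.02  96.22  35.12]
[-12.6  -1.5   7.1] [624.02  96.22  35.13]
[-13.   -2.2   8.3] [624.04  96.22  35.14]
[-12.5  -2.8   7.8] [624.04  96.22  35.13]
```

arm_command(xyz=[[0, 0, 0], [0, 0, 0], [0, 0, 0], [0, 0, 0]], delta_rot=[[0, 0, 0], [0, 0, 0], [0, 0, 0], [0, 0, 0]], hand=32)

```text
time: 15.92
eef_pos: [628.6, 97.4, 36.1]
tcp_rot: [-0.37, 3.119, 0.0]
ft_force: [0.1, -0.0, -0.5]
finger_gap: 0.35
grip_force: 0.0
```

```bash
python3 s.py 25 38 85
```

```text
t 15.93 tcp [628.6  97.4  36.1] tray 39.2 38.3 f [ 0.1 -0.  -0.5] ftray 0.1 -0.0 gap 32.2 0.0
rot [-0.    0.03  0.02]
shift [ 14.2  -0.3 -48.9]
```

arm_command(xyz=[[0, 0, -25], [0, 0, -48], [50, -40, -48], [92, -76, -48], [92, -76, -48]], delta_rot=[[0, 0, 0], [0, 0, 0], [0, 0, 0], [0, 0, 0], [0, 0, 0]])

```text
time: 16.55
eef_pos: [554.4, -2.7, 84.3]
tcp_rot: [0.36, -3.119, 0.003]
ft_force: [0.4, 0.4, 0.6]
finger_gap: 0.349
grip_force: 0.0
```

arm_command(xyz=[[0, 0, 0]], delta_rot=[[0, 0, 0]])

```text
time: 16.68
eef_pos: [557.5, 2.4, 84.5]
tcp_rot: [-0.37, 3.118, 0.001]
ft_force: [-0.2, 1.2, -0.1]
finger_gap: 0.345
grip_force: 0.0
```

```bash
python3 - <<'E'
from bench import arm
import cv2,numpy as np
r=arm.read_camera("wrist");np.savez("w4.npz",**r)
f=r["frame"];cv2.imwrite("pics/w4.png",cv2.resize(f,(800,600),interpolation=cv2.INTER_CUBIC))
E
python3 s.py -53 -38 35
```

```text
t 16.73 tcp [557.7   3.1  84.4] tray -51.8 -36.8 f [ 0.2 -0.2  0.2] ftray 0.1 -0.3 gap 31.8 0.0
rot [0.03 0.09 0.09]
shift [ 1.3 -1.2 49.4]
```

View pics/w4.png

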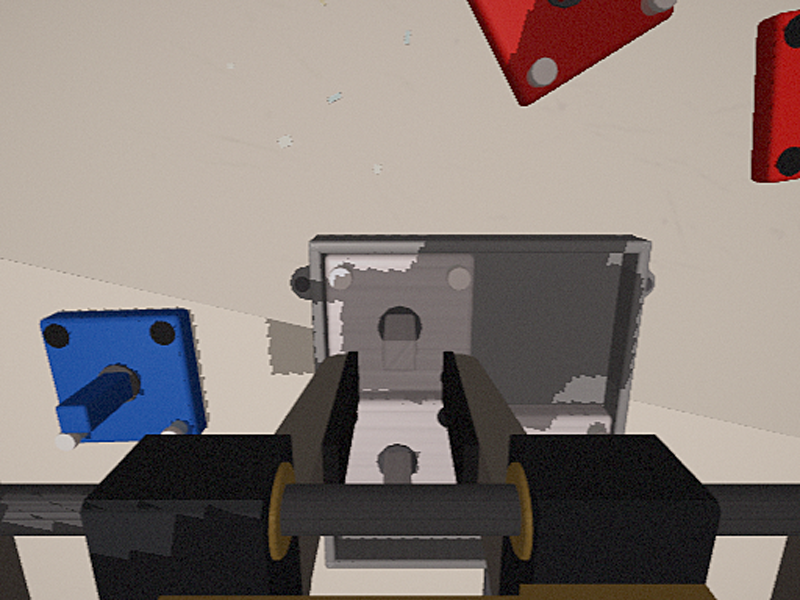

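arm_command(xyz=[[1, -0.3, 25], [1, -0.3, 49.5], [1, -0.3, 49.5], [1, -0.3, 49.5]], delta_rot=[[0, 0, 0], [0, 0, 0], [0, 0, 0], [0, 0, 0]])

```text
time: 17.23
eef_pos: [556.7, 2.3, 35.1]
tcp_rot: [-0.372, 3.118, 0.0]
ft_force: [0.1, -0.2, -0.1]
finger_gap: 0.349
grip_force: 0.0
```

arm_command(xyz=[[0, 0, 0], [0, 0, 0], [0, 0, 0], [0, 0, 0]], delta_rot=[[0, 0, 0], [0, 0, 0], [0, 0, 0], [0, 0, 0]], hand=5)

```text
time: 17.73
eef_pos: [556.4, 1.5, 35.4]
tcp_rot: [-0.37, 3.118, 0.0]
ft_force: [-1.1, 0.7, 6.4]
finger_gap: 0.148
grip_force: 30.0
```

```bash
python3 s.py -53 39 35
```

```text
t 17.73 tcp [556.4   1.5  35.4] tray -53.5 -38.0 f [-1.1  0.7  6.4] ftray -0.9 1.0 gap 13.6 30.001197159290314
rot [-0.    0.08  0.02]
shift [-0.5 77.   0.4]
```

arm_command(xyz=[[-0.7, 3, 0], [-0.7, 16, 0], [-0.7, 32, 0], [-0.7, 48, 0], [-0.7, 62, 0]], delta_rot=[[0, 0, 0], [0, 0, 0], [0, 0, 0], [0, 0, 0], [0, 0, 0]])

```text
time: 18.35
eef_pos: [542.7, 62.2, 35.4]
tcp_rot: [-0.37, 3.118, -0.001]
ft_force: [0.2, -1.9, 5.2]
finger_gap: 0.15
grip_force: 30.0
```

```bash
python3 s.py -53 39 35
```

```text
t 18.35 tcp [542.7  62.2  35.4] tray -52.6 24.2 f [ 0.2 -1.9  5.2] ftray -0.3 -1.9 gap 13.8 30.00115156173706
rot [-0.03  0.12  0.  ]
shift [ 0.4 14.8  0.4]
```

arm_command(xyz=[[0, 4, 0], [0, 8, 0], [0, 11, 0], [0, 13, 0], [0, 14, 0]], delta_rot=[[0, 0, 0], [0, 0, 0], [0, 0, 0], [0, 0, 0], [0, 0, 0]])

```text
time: 18.98
eef_pos: [539.5, 75.4, 35.4]
tcp_rot: [-0.37, 3.118, -0.001]
ft_force: [0.4, -1.0, 6.2]
finger_gap: 0.147
grip_force: 30.0
```

arm_command(xyz=[[0, 1, 0], [0, 1.5, 0], [0, 1.5, 0]], delta_rot=[[0, 0, 0], [0, 0, 0], [0, 0, 0]])

```text
time: 19.35
eef_pos: [539.2, 76.6, 35.3]
tcp_rot: [-0.37, 3.118, -0.001]
ft_force: [1.3, -1.9, 6.1]
finger_gap: 0.153
grip_force: 30.0
```

```bash
python3 s.py -53 39 35
```

```text
t 19.35 tcp [539.2  76.6  35.3] tray -52.6 39.0 f [ 1.3 -1.9  6.1] ftray 0.8 -2.2 gap 14.0 30.001851618289948
rot [-0.04  0.11 -0.  ]
shift [ 0.4 -0.   0.3]
```

arm_command(xyz=[[0, 0.8, 0], [0, 1.5, 0], [0, 1.5, 0]], delta_rot=[[0, 0, 0], [0, 0, 0], [0, 0, 0]])

```text
time: 19.73
eef_pos: [539.3, 76.7, 35.4]
tcp_rot: [-0.368, 3.118, -0.003]
ft_force: [0.9, -5.2, 6.3]
finger_gap: 0.15
grip_force: 30.0
```

```bash
python3 s.py -53 39 35
```

```text
t 19.73 tcp [539.3  76.7  35.4] tray -52.6 39.1 f [ 0.9 -5.2  6.3] ftray -0.3 -5.3 gap 13.8 30.004351437091827
rot [-0.12  0.13 -0.06]
shift [ 0.4 -0.1  0.4]
```

arm_command(xyz=[[0, 0, 0], [0, 0, 0], [0, 0, 0], [0, 0, -25], [0, 0, -60]], delta_rot=[[0, 0, 0], [0, 0, 0], [0, 0, 0], [0, 0, 0], [0, 0, 0]], hand=32)

```text
time: 20.35
eef_pos: [536.8, 78.4, 94.2]
tcp_rot: [0.371, -3.117, 0.0]
ft_force: [0.5, 0.5, 0.1]
finger_gap: 0.346
grip_force: 0.0
```

arm_command(xyz=[[30, -35, -40], [50, -35, -60], [50, -35, -60]], delta_rot=[[0, 0, 0], [0, 0, 0], [0, 0, 0]])

```text
time: 20.72
eef_pos: [497.5, 32.4, 155.9]
tcp_rot: [-0.369, 3.117, 0.001]
ft_force: [0.5, 0.6, 0.4]
finger_gap: 0.35
grip_force: 0.0
```

```bash
python3 - <<'E'
from bench import arm
import cv2,numpy as np
r=arm.read_camera("wrist");np.savez("w5.npz",**r)
f=r["frame"];cv2.imwrite("pics/w5.png",cv2.resize(f,(800,600),interpolation=cv2.INTER_CUBIC))
r=arm.read_camera("top");a=r["frame"][60:210,150:350]; cv2.imwrite("pics/top5.png",cv2.resize(a,None,fx=4,fy=4,interpolation=cv2.INTER_CUBIC))
E
python3 s.py
```

```text
t 20.82 tcp [497.8  33.2 154.3] tray -103.0 6.5 f [-0.4  0.  -0.6] ftray -0.4 0.1 gap 31.7 0.0
rot [0.02 0.02 0.06]
```

View pics/w5.png

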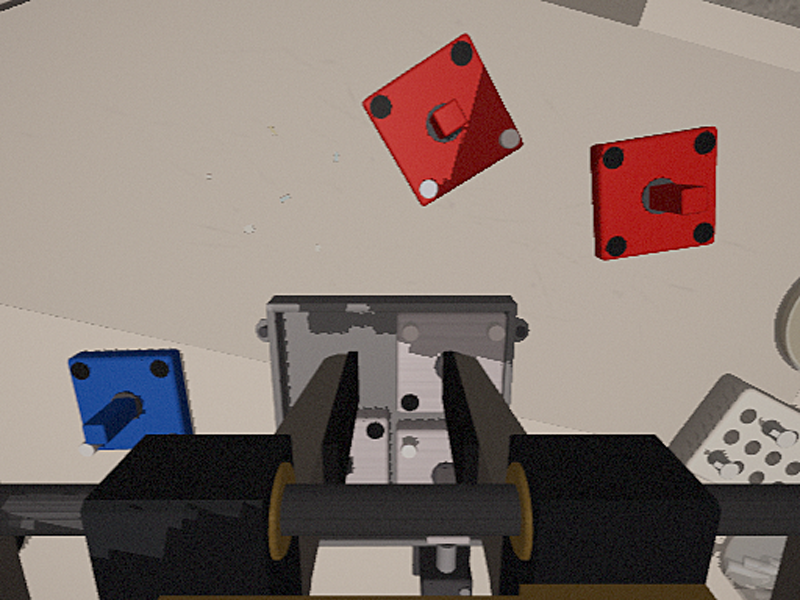

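arm_command(xyz=[[-165, 0, 0], [-165, 0, 0], [-165, 0, 20], [-165, 0, 20], [-165, 0, 20]], delta_rot=[[0, 0, 0], [0, 0, 0], [0, 0, 0], [0, 0, 0], [0, 0, 0]])

```text
time: 21.45
eef_pos: [656.8, 71.4, 132.8]
tcp_rot: [0.371, -3.116, 0.0]
ft_force: [-1.2, -0.3, -0.8]
finger_gap: 0.344
grip_force: 0.0
```

```bash
python3 - <<'E'
from bench import arm
import cv2,numpy as np
r=arm.read_camera("wrist")
r=arm.read_camera("wrist");np.savez("w6.npz",**r)
f=r["frame"];cv2.imwrite("pics/w6.png",cv2.resize(f,(800,600),interpolation=cv2.INTER_CUBIC))
E
python3 s.py
```

```text
t 21.55 tcp [657.2  71.1 134.6] tray 60.8 6.0 f [ 0.6 -0.5  0.1] ftray 0.5 -0.7 gap 31.8 0.0
rot [ 0.   -0.03  0.01]
```

View pics/w6.png

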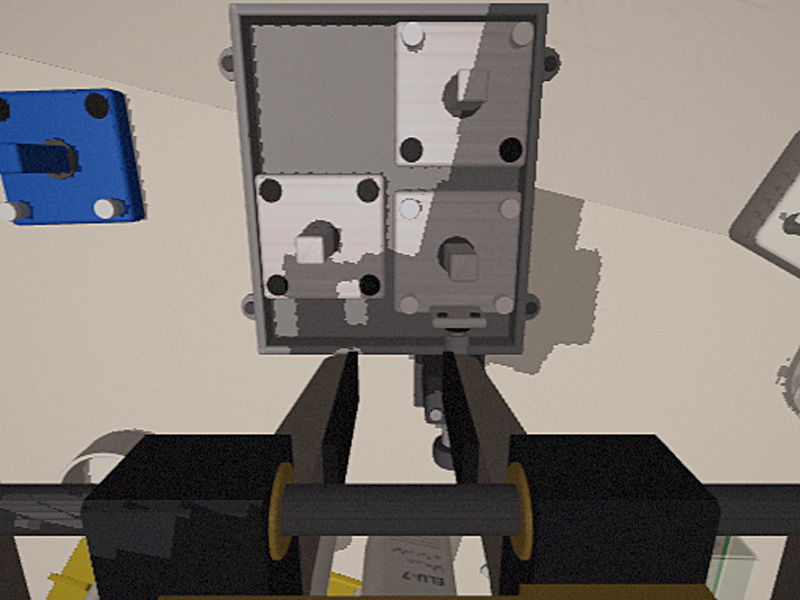

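```bash
python3 -c "
from bench import arm
print(arm.sign_off())"
```

```text
the job is handed in; nothing more can be done
None
```

The job is handed in and the final picture shows every carrier in place, but the four-tube carrier hung slightly off the floor (I estimate a few tenths of a millimetre) for under a second mid-slide, so "never lifting" was not strictly kept; it was pressed on the stop with about 11 N (estimated from the 12.5 N wrist force less floor friction) for over half a second and left resting there, with the bare carrier against the right wall first, the two-tube carrier against the left wall last, and about 22 s used.

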